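# Wind the column piston down by one turn

### The job

The bed in the chromatography column has settled, so take it up: push the hand wheel on top of the column clockwise (seen from above) through exactly one full turn, by its upright black handle, so that the handle stands again where it started and is not wound past that point. Push the handle gently round with a fingertip rather than gripping it, leave the bottles, the beaker and the wrench standing or lying as they are, and finish clear of everything.

Things in the scene. Friction and masses are not known exactly. Their poses are not given: they have to be found in the camera images.
- wheel (a joint): angle of the aluminium hand wheel (160 mm outside diameter, round rim 16 mm thick, three spokes, axis vertical) in rad; it grows as the wheel turns clockwise seen from above, by 6.283 per turn, and starts anywhere between 0.2 and 6.0. The wheel is free to turn either way by more than a turn and has no stop or detent; dry friction asks for a push of only about 2 to 4 N at the handle, and it stays where it is left. It stays at one height as it turns
- wheel_centre (a point): point on the wheel's vertical axis at the height of the top of the rim, 232 mm above the bench. Hub 40 mm across, its top 4 mm above this point; a bare steel spindle 20 mm across sticks up through the hub to at most 36 mm above this point
- handle: upright black revolving handle on the wheel, 24 mm in diameter and 52 mm tall, over a spoke and 64 mm from the wheel's axis; it spins freely about its own vertical axis and is carried round with the wheel. Origin: centre of its foot, 234 mm above the bench; top 286 mm above the bench. z is up; its yaw means nothing
- piston: the upright steel piston spindle on the wheel's axis, 20 mm across; it does not turn but goes straight down 4 mm for each clockwise turn of the wheel. Its origin is a reference point on the axis near bench height, z up
- column: the column itself, steel, fixed to the bench: round foot 170 mm across, tube 68 mm and flanges 116 mm across, three tie rods and a crosshead 200 mm above the bench under the wheel. Origin: on the wheel's axis at bench height, z up
- bottle: clear glass solvent bottle with red cap, 80 mm across, 175 mm tall, loose; origin at the centre of its underside. Leave alone
- amber: amber glass bottle with black cap, 56 mm across, 105 mm tall, loose; origin at the centre of its underside. Leave alone
- beaker: glass beaker, 68 mm across, 90 mm tall, loose; origin at the centre of its underside. Leave alone
- wrench: steel wrench 160 mm long lying on the bench, loose, long axis along its own x; origin under its middle. Leave alone

How it is judged:
By the outcome, as a careful person would: the job done as asked, in the order asked, and still so for the second after the job is handed in, with the robot touching nothing.
It also fails if it takes over 58 s, if anything falls off the work surface, if the arm or the gripper's body presses on something with over 40 N, if the wrist force passes 120 N, or if a joint passes its speed limit or range.

### The arm

A 6-joint arm with a two-finger parallel gripper is mounted at the origin on the work surface. World frame = base frame: x ahead of the robot, y to its left, z up, the work surface at z = 0. Lengths are in m, angles in rad, forces in N, time in s.
With the tool pointing down it reaches from about 0.25 to 0.775 m from the base axis. Payload 4 kg.
Tool frame: the origin (TCP) lies between the finger pads; the fingertips stand 14 mm ahead of it and the grasp point (between the pads) lies 5 mm behind it; z points along the fingers, y is the direction in which the jaws open and shut (so a half turn about z gives the same grasp; the last joint's range is limited). The gripper opens to 94 mm and grips with 3 to 60 N. Pads are 16 mm wide; open, the fingers measure 119 mm over their backs; the gripper's body (75 mm by 177 mm) begins 78 mm behind the grasp point.
Start: joints at [-1.37, 0.087, 1.371, -0, 1.684, -0.103], TCP at [0.165, -0.525, 0.22] pointing down, gripper open.
Joint ranges: [-3.1, 3.1], [-0.76, 2.03], [0.27, 2.55], [-1.08, 4.22], [0.17, 2.65], [-2.57, 2.57]. Speed limits (rad/s): [2.79, 2.79, 3.14, 3.14, 3.14, 3.14].

### API

Orientations are given as [roll, pitch, yaw] about the fixed x, y, z axes, in that order (R = Rz(yaw) Ry(pitch) Rx(roll)).
In Python, from bench import robot, cams, spotter gives the robot as it stands.
- The arm moves only by the shell command python3 -m inch 'ROWS'. ROWS is JSON, a list of rows, each an object of numbers: "grip": the opening, from 0 (shut) to 1 (fully open); "dx", "dy", "dz": the shift along the tool's x, y, z in units of 25 mm (1.0 is 25 mm); "rx", "ry", "rz": the turn, a rotation vector about the tool's x, y, z in units of 5 degrees (1.0 is 5 degrees). A call has 1 to 12 rows; each row shifts and turns the pose as measured when the row begins, along the tool's axes as they then stand; what a row does not reach is not made up. A row lasts 1/8 s, in which the tool goes at most 62.5 mm and 10.7 degrees, less where a joint would pass 70% of its speed; a pose out of reach is approached as far as the arm can. A call is refused whole if a number of a shift passes 1 or a number of a turn 1, either way. A call with a gripper value outside its range is refused whole. The fingers move at their own pace and stop on an object; the grip force is fixed at half the most. Time passes only in rows, so rows that do not move let the fingers close. It gives the time, the measured TCP pose, the force and the opening at its end, in the units of the state.
- robot.get_obs(): the state, without advancing time (a new reading comes with each control period).
- cams.snapshot(name): name is "scene" or "side" or "wrist"; returns a dict with "frame" (384x512x3 uint8, red, green, blue), "intrinsics" (3x3 intrinsics, pixels), "eye" and "orientation" of the camera in the world. Camera axes: x right, y up, looking along -z (the intrinsics and any distortion apply to the point x, -y, -z); pixel columns grow to the right and rows downward; lengths in m; the calibration is good to about 2 mm. The wrist camera is an equidistant fisheye: a pixel r from the principal point sees the ray r / f radians off the axis. A picture is of the moment at which its call begins. There is no depth.
- robot.close_job(): hands the job in, once; it reports no verdict.
Trained networks look in a picture, given as the dict that the camera call returned (one of the last four; its "shot" number tells which), for a name from the list of things; names that differ only in an ending like _2 or _b are one class to them, and where a whole thing is asked for, a point or a joint stands for the part that bears it (a point fixed in the world has none). Each returns a list of dicts, best first, with "score" (0 to 1); they miss things now and then, are a little off and sometimes report something else, mostly with a low value. They report only what shows in the picture. A call takes as long as a camera call.
- spotter.regions_of(picture, query): "pixels" (384x512 bool, what is visible of it) and "extent" ([left, top, right, bottom] in pixels, round what is visible of it).
- spotter.place_of(picture, query): "pixel" ([column, row] in pixels: a listed point, or the origin of a listed thing).
The state is a dict: "time": time; "joint_positions": joint angles; "qvel": joint speeds; "joint_torque": joint torques, N m; "tool_pos": TCP position; "ee_rot": TCP orientation; "wrist_force": force on the tool from outside, world axes, zero at the start; "wrist_torque": the same for the moment, N m; "width": finger opening in m.
Only numpy, scipy, OpenCV 4.12 (cv2) and the standard library are available. Lean on these libraries where they do the work, as an engineer would, in place of code of your own. Each camera call takes 0.05 s, during which the arm holds its last target.

## Working session

There is one attempt and no reset: what is moved stays moved. The work goes in short steps, Python scripts to look and compute and a shell command to move; the robot and the scene stay as the last step left them, time stands still between calls to the robot, and variables do not carry over. Pictures are saved under pics/ and viewed, and the job is handed in when it is done.

```bash
ls; mkdir -p pics; python3 - <<'E'
from bench import robot,cams,spotter
import cv2,numpy as np
o=robot.get_obs()
for k,v in o.items(): print(k,np.round(v,3))
for n in ["scene","side","wrist"]:
    s=cams.snapshot(n); cv2.imwrite(f"pics/{n}0.png",s["frame"][...,::-1])
    print(n,s["intrinsics"],s["eye"],s["orientation"],[k for k in s])
    for q in ["wheel_centre","handle","bottle","amber","beaker","wrench","column"]:
        r=spotter.place_of(s,q); print(q,[(np.round(a["pixel"],1),round(a["score"],2)) for a in r[:2]])
E
```

```text
pics
time 0.0
joint_positions [-1.37   0.088  1.372 -0.     1.684 -0.103]
qvel [ 0.     0.     0.002  0.001 -0.002  0.001]
joint_torque [ 0.0000e+00 -3.4018e+01 -3.0243e+01  7.2000e-02  3.3000e-02 -0.0000e+00]
tool_pos [ 0.164 -0.524  0.218]
ee_rot [-3.139 -0.     0.304]
wrist_force [-0.286  0.191  0.42 ]
wrist_torque [-0.017  0.015 -0.023]
width 0.094
scene [[356.65903034   0.         257.24456376]
 [  0.         356.65903034 194.60717132]
 [  0.           0.           1.        ]] [1.0101654  0.18865233 0.62573792] [0.76919027 0.02099977 1.89756919] ['frame', 'intrinsics', 'eye', 'orientation', 'shot']
wheel_centre [(array([238.5, 138.8]), 0.89)]
handle [(array([208.4, 136.6]), 0.75)]
bottle [(array([182.1, 200.9]), 0.63)]
amber [(array([190.4, 263.7]), 0.65), (array([183.6, 202.4]), 0.2)]
beaker [(array([309.2, 266.3]), 0.77)]
wrench [(array([281.4, 179.4]), 0.65)]
column [(array([249.1, 222.7]), 0.57)]
side [[409.11604067   0.         255.65976843]
 [  0.         409.11604067 186.38101999]
 [  0.           0.           1.        ]] [0.25855314 0.67829628 0.84628279] [ 0.78700967  0.00656767 -2.68876894] ['frame', 'intrinsics', 'eye', 'orientation', 'shot']
wheel_centre [(array([281.2, 149.6]), 0.75)]
handle [(array([288. , 132.2]), 0.77)]
bottle [(array([307.9, 174.3]), 0.78)]
amber [(array([244.9, 179.9]), 0.61), (array([291.7, 132.9]), 0.58)]
beaker [(array([226.7, 248.5]), 0.85)]
wrench []
column [(array([279.7, 211.9]), 0.7)]
wrist [[297.31863964   0.         255.54330002]
 [  0.         297.31863964 194.65553673]
 [  0.           0.           1.        ]] [ 0.2313923  -0.50598552  0.38479507] [-0.24350079 -0.00144606 -1.26646179] ['frame', 'intrinsics', 'eye', 'orientation', 'shot']
wheel_centre []
handle []
bottle []
amber []
beaker []
wrench []
column []
```

```bash
cat > h.py <<'E'
from bench import robot,cams,spotter
import cv2,numpy as np
from scipy.spatial.transform import Rotation as R
def ray(s,p):
    K=s["intrinsics"]; v=np.array([(p[0]-K[0,2])/K[0,0],-(p[1]-K[1,2])/K[1,1],-1.])
    return s["eye"],R.from_euler('xyz',s["orientation"]).as_matrix()@v
def at_z(s,p,z):
    e,d=ray(s,p); return e+d*(z-e[2])/d[2]
def proj(s,P):
    K=s["intrinsics"]; c=R.from_euler('xyz',s["orientation"]).as_matrix().T@(np.asarray(P)-s["eye"])
    return np.array([K[0,2]+K[0,0]*c[0]/-c[2],K[1,2]-K[1,1]*c[1]/-c[2]])
E
python3 - <<'E'
from h import *
Z=dict(wheel_centre=.232,handle=.234,bottle=0,amber=0,beaker=0,wrench=0,column=0)
for n in ["scene","side"]:
    s=cams.snapshot(n)
    for q,z in Z.items():
        for a in spotter.place_of(s,q)[:1]: print(n,q,np.round(at_z(s,a["pixel"],z),4),round(a["score"],2))
E
```

```text
scene wheel_centre [ 0.5244 -0.0241  0.232 ] 0.76
scene handle [ 0.5383 -0.0799  0.234 ] 0.62
scene bottle [ 0.5189 -0.1762  0.    ] 0.62
scene amber [ 0.6705 -0.088   0.    ] 0.81
scene beaker [ 0.5991  0.1487 -0.    ] 0.9
scene wrench [0.3746 0.0311 0.    ] 0.61
scene column [ 0.5209 -0.0132  0.    ] 0.7
side wheel_centre [ 0.5296 -0.0049  0.232 ] 0.83
side handle [0.5283 0.0039 0.234 ] 0.74
side amber [ 0.6704 -0.0886  0.    ] 0.88
side beaker [0.6079 0.1525 0.    ] 0.84
side wrench [0.3749 0.029  0.    ] 0.91
```

View pics/scene0.png

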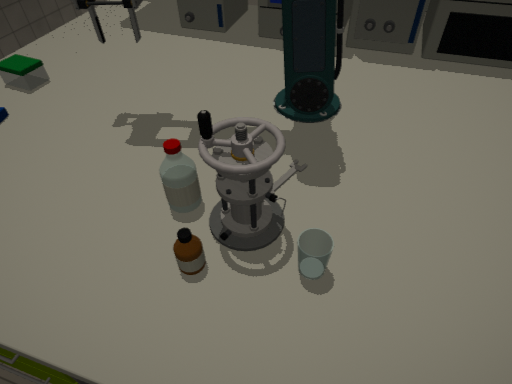

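View pics/side0.png

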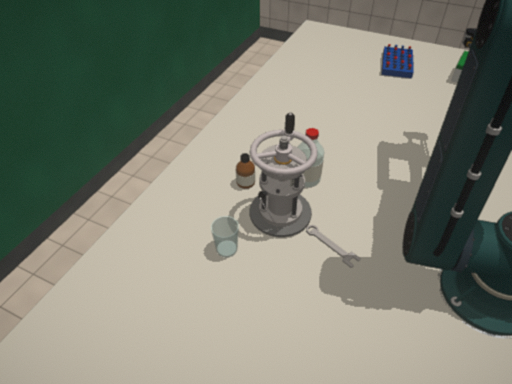

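The scene view shows the wheel at about (241,145) with the black handle at (205,125), the big bottle beside it at (180,185). The side view shows the wheel at (283,151) and the handle at (290,123). Next I'll zoom in and fit a model to both.

```bash
cat > fit.py <<'E'
from h import *
from scipy.optimize import least_squares
def masks(s):
    f=s["frame"].astype(int)
    return f
def handle_px(s,c):  # centroid of dark blob near predicted
    pass
if __name__=="__main__":
    ims=[]
    for n,(x,y) in dict(scene=(240,150),side=(283,150)).items():
        s=cams.snapshot(n); 
        w=64;h=56
        cr=s["frame"][y-h:y+h,x-w:x+w,::-1]
        ims.append(cv2.resize(cr,None,fx=6,fy=6,interpolation=cv2.INTER_CUBIC)); np.save(f"pics/{n}.npy",s["frame"])
    cv2.imwrite("pics/za.png",ims[0]);cv2.imwrite("pics/zb.png",ims[1])
E
python3 fit.py
```

```text
(no output)
```

View pics/za.png

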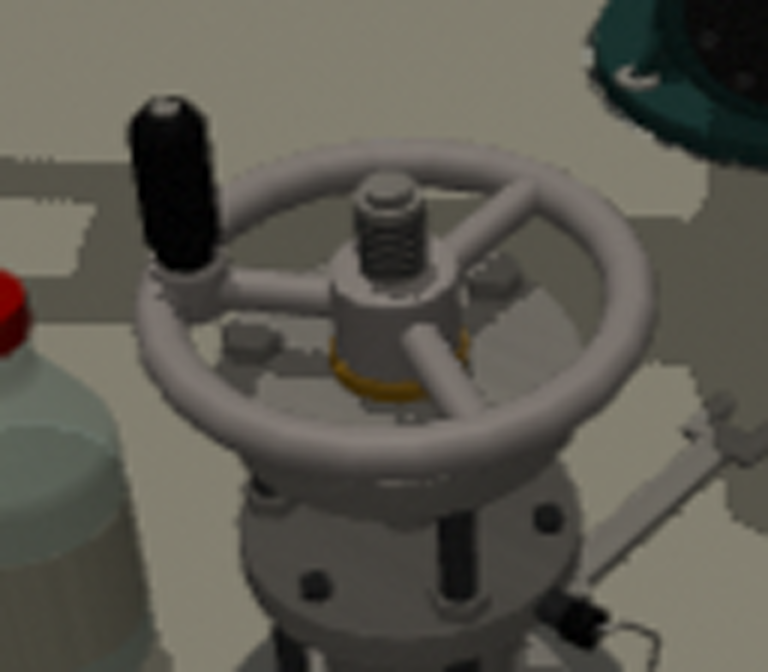

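View pics/zb.png

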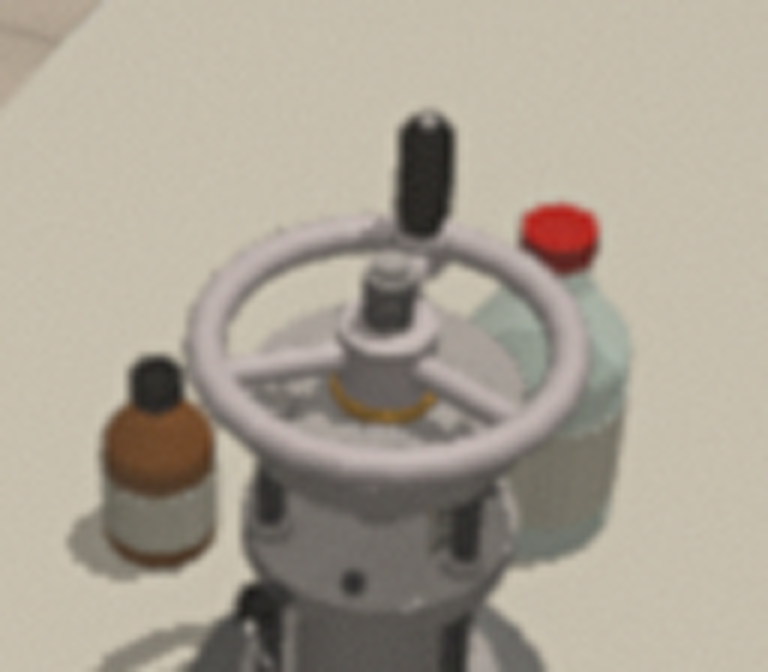

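The zooms show the rim's outline clearly. In the scene crop it spans x 138–655 and y 138–475, with the handle axis running from (170,107) to (183,260). In the side crop it spans x 188–587 and y 215–478, with the handle from (428,118) to (419,228). I'll fit these.

```bash
cat > fit2.py <<'E'
from h import *
from scipy.optimize import least_squares
t=np.linspace(0,2*np.pi,120);A,B=np.meshgrid(t,t[::6])
def torus(c): return np.stack([c[0]+(.072+.008*np.cos(B))*np.cos(A),c[1]+(.072+.008*np.cos(B))*np.sin(A),.224+.008*np.sin(B)],-1).reshape(-1,3)
def ext(s,c):
    p=np.array([proj(s,P) for P in torus(c)]); return np.r_[p.min(0),p.max(0)]
S={n:cams.snapshot(n) for n in("scene","side")}
off=dict(scene=(176,94),side=(219,94))
E_={"scene":np.array([138,138,655,475]),"side":np.array([188,215,587,478])}
H={"scene":[(170,107),(183,260)],"side":[(428,118),(419,228)]}
for n in S:
    o=np.r_[off[n],off[n]]; e=E_[n]/6+o
    r=least_squares(lambda c:ext(S[n],c)-e,[.53,-.015],diff_step=1e-3); print(n,r.x,r.fun)
    for p,z in zip(H[n],(.284,.236)): print(n,at_z(S[n],np.array(p)/6+off[n],z))
r=least_squares(lambda c:np.r_[*[ext(S[n],c)-E_[n]/6-np.r_[off[n],off[n]] for n in S]],[.53,-.015],diff_step=1e-3); print(r.x,r.fun.round(2))
c=r.x
def hr(q):
    f=[]
    for n in S:
        for p,z in zip(H[n],(.284,.236)):
            f.append(proj(S[n],[c[0]+.064*np.cos(q[0]),c[1]+.064*np.sin(q[0]),z])-np.array(p)/6-off[n])
    return np.ravel(f)
r=least_squares(hr,[-1.6]); print(np.degrees(r.x),r.fun.round(2), c+.064*np.array([np.cos(r.x[0]),np.sin(r.x[0])]))
E
python3 fit2.py
```

```text
scene [ 0.52765154 -0.01302161] [-0.81927174 -1.07247389  0.81102756  0.57704992]
scene [ 0.53792233 -0.07565959  0.284     ]
scene [ 0.54643175 -0.07417276  0.236     ]
side [ 0.5288444  -0.01802455] [-0.73311585 -1.36239476  0.72626788  0.96637325]
side [ 0.54130181 -0.08200127  0.284     ]
side [ 0.53922371 -0.07412679  0.236     ]
[ 0.52762119 -0.01415211] [-1.38 -1.18  0.21  0.43 -1.   -0.38  0.66  2.2 ]
[-78.22130128] [-1.27  0.75 -0.01 -2.09 -0.6   1.22 -0.13 -0.76] [ 0.54068564 -0.07680449]
```

Fit result: wheel axis near (0.528, −0.0145) and handle at about −78°, with both cameras agreeing within 2 px. The given rim size and handle radius also match. I'll raise the tool, shut the gripper and turn the tool to yaw 0.

```bash
python3 -m inch '[{"grip":0,"dz":-1,"rz":0.87},{"grip":0,"dz":-1,"rz":0.87},{"grip":0,"dz":-1,"rz":0.87},{"grip":0,"dz":-1,"rz":0.87},{"grip":0,"dz":-0.5},{"grip":0}]'
```

```text
invalid input at $[0]: expected keys grip, dx, dy, dz, rx, ry, rz
```

```bash
python3 -m inch '[{"grip":0,"dx":0,"dy":0,"dz":-1,"rx":0,"ry":0,"rz":0.87},{"grip":0,"dx":0,"dy":0,"dz":-1,"rx":0,"ry":0,"rz":0.87},{"grip":0,"dx":0,"dy":0,"dz":-1,"rx":0,"ry":0,"rz":0.87},{"grip":0,"dx":0,"dy":0,"dz":-1,"rx":0,"ry":0,"rz":0.87},{"grip":0,"dx":0,"dy":0,"dz":-0.7,"rx":0,"ry":0,"rz":0.5},{"grip":0,"dx":0,"dy":0,"dz":0,"rx":0,"ry":0,"rz":0}]'
```

```text
time: 2.95
tool_pos: [0.1645, -0.5245, 0.3397]
ee_rot: [-3.14, 0.0, -0.055]
wrist_force: [-0.3, 0.4, 0.3]
width: 0.0369
```

```bash
python3 -m inch '[{"grip":0,"dx":0.8,"dy":-0.9,"dz":0,"rx":0,"ry":0,"rz":-0.63},{"grip":0,"dx":0.8,"dy":-0.9,"dz":0,"rx":0,"ry":0,"rz":0},{"grip":0,"dx":0.8,"dy":-0.9,"dz":0,"rx":0,"ry":0,"rz":0},{"grip":0,"dx":0.8,"dy":-0.9,"dz":0,"rx":0,"ry":0,"rz":0},{"grip":0,"dx":0.8,"dy":-0.9,"dz":0,"rx":0,"ry":0,"rz":0},{"grip":0,"dx":0.8,"dy":-0.9,"dz":0,"rx":0,"ry":0,"rz":0},{"grip":0,"dx":0.8,"dy":-0.9,"dz":0,"rx":0,"ry":0,"rz":0},{"grip":0,"dx":0.8,"dy":-0.9,"dz":0,"rx":0,"ry":0,"rz":0},{"grip":0,"dx":0.8,"dy":-0.9,"dz":0,"rx":0,"ry":0,"rz":0},{"grip":0,"dx":0.8,"dy":-0.9,"dz":0,"rx":0,"ry":0,"rz":0}]'
```

```text
time: 4.2
tool_pos: [0.3678, -0.2917, 0.3272]
ee_rot: [-3.123, 0.009, 0.006]
wrist_force: [0.3, 0.9, 0.2]
width: 0.0001
```

```bash
python3 -m inch '[{"grip":0,"dx":0.8,"dy":-0.9,"dz":-0.1,"rx":0,"ry":0,"rz":0},{"grip":0,"dx":0.8,"dy":-0.9,"dz":-0.1,"rx":0,"ry":0,"rz":0},{"grip":0,"dx":0.8,"dy":-0.9,"dz":-0.1,"rx":0,"ry":0,"rz":0},{"grip":0,"dx":0.9,"dy":-0.9,"dz":-0.1,"rx":0,"ry":0,"rz":0},{"grip":0,"dx":0.9,"dy":-0.9,"dz":-0.1,"rx":0,"ry":0,"rz":0},{"grip":0,"dx":0.9,"dy":-0.9,"dz":-0.1,"rx":0,"ry":0,"rz":0},{"grip":0,"dx":0.9,"dy":-0.9,"dz":-0.1,"rx":0,"ry":0,"rz":0},{"grip":0,"dx":0.9,"dy":-0.9,"dz":-0.1,"rx":0,"ry":0,"rz":0},{"grip":0,"dx":0.9,"dy":-0.9,"dz":-0.1,"rx":0,"ry":0,"rz":0},{"grip":0,"dx":0.8,"dy":-0.8,"dz":0,"rx":0,"ry":0,"rz":0},{"grip":0,"dx":0,"dy":0,"dz":0,"rx":0,"ry":0,"rz":0}]'
python3 - <<'E'
from h import *
for n in("scene","side"):
    s=cams.snapshot(n); cv2.imwrite(f"pics/{n}1.png",s["frame"][...,::-1])
print(robot.get_obs()["tool_pos"],robot.get_obs()["ee_rot"],robot.get_obs()["joint_positions"])
E
```

```text
time: 5.58
tool_pos: [0.585, -0.0563, 0.3359]
ee_rot: [-3.114, 0.03, 0.018]
wrist_force: [-0.4, -0.1, -0.4]
width: 0.0006
[ 0.58416201 -0.05772493  0.33679174] [-3.11501135  0.02878063  0.01585017] [-0.20635875  0.2055618   1.00682475  0.02119638  1.9630564   1.35674159]
```

View pics/scene1.png

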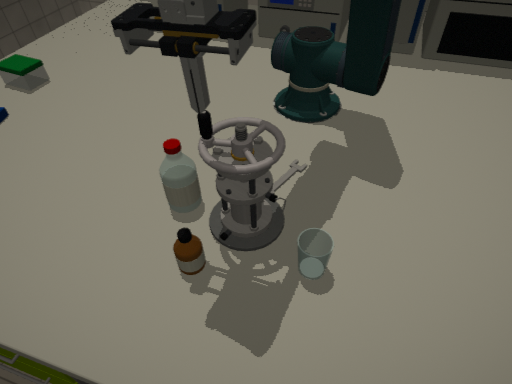

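View pics/side1.png

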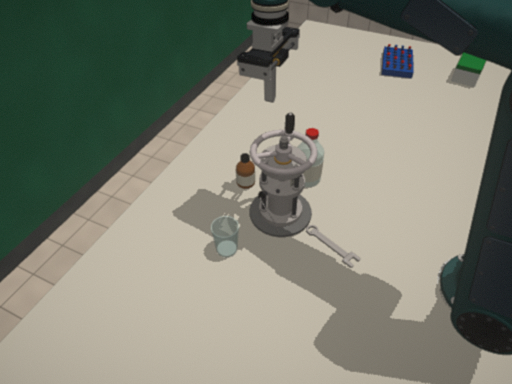

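The finger hangs at (198,108) in the scene view and (270,100) in the side view, behind the handle and clear of everything. Next I'll level the tool and descend. I'll also compute the waypoints for pushing.

```bash
python3 -m inch '[{"grip":0,"dx":-0.2,"dy":0.2,"dz":0.8,"rx":-0.3,"ry":0.33,"rz":0.18},{"grip":0,"dx":0,"dy":0,"dz":1,"rx":0,"ry":0,"rz":0},{"grip":0,"dx":0,"dy":0,"dz":0.8,"rx":0,"ry":0,"rz":0},{"grip":0,"dx":0,"dy":0,"dz":0.2,"rx":0,"ry":0,"rz":0},{"grip":0,"dx":0,"dy":0,"dz":0,"rx":0,"ry":0,"rz":0}]'
cat > plan.py <<'E'
from h import *
c=np.array([.528,-.0145])
def wp(deg,g=0):  # finger centre pushing handle at math-angle deg (yaw 0)
    f=np.radians(deg); h=c+.064*np.array([np.cos(f),np.sin(f)]); t=np.array([np.sin(f),-np.cos(f)])
    s=np.array([8*np.tanh(3*t[0]),12.5*np.tanh(3*t[1])])/1000
    return h-(.012+g)*t-s
def rows(degs,p=None):
    p=robot.get_obs()["tool_pos"][:2] if p is None else p
    for d in degs:
        q=wp(d); dl=(q-p)/.025; print(d,q.round(4),"dx %.2f dy %.2f"%(dl[0],-dl[1])); p=q
E
python3 - <<'E'
from plan import *
s=cams.snapshot("scene"); cv2.imwrite("pics/scene2.png",cv2.resize(s["frame"][70:190,140:300,::-1],None,fx=5,fy=5))
o=robot.get_obs(); tip=o["tool_pos"]+R.from_euler('xyz',o["ee_rot"]).as_matrix()@[0,0,.014]
print(tip,(proj(s,tip)-[140,70])*5, o["ee_rot"])
rows(range(-78,-78-361,-8))
E
```

```text
time: 6.3
tool_pos: [0.5753, -0.0675, 0.2665]
ee_rot: [3.138, -0.002, -0.007]
wrist_force: [0.4, 0.4, 0.2]
width: 0.0003
[ 0.57548048 -0.06755281  0.25284765] [309.06271362 349.39665873] [ 3.13819776e+00 -3.01086861e-03 -6.49403010e-03]
-78 [ 0.561  -0.0677] dx -0.58 dy 0.01
-86 [ 0.5524 -0.0749] dx -0.34 dy 0.29
-94 [ 0.5435 -0.0818] dx -0.36 dy 0.27
-102 [ 0.5344 -0.0865] dx -0.36 dy 0.19
-110 [ 0.5253 -0.0884] dx -0.36 dy 0.08
-118 [ 0.5165 -0.0877] dx -0.35 dy -0.03
-126 [ 0.508  -0.0851] dx -0.34 dy -0.10
-134 [ 0.5   -0.081] dx -0.32 dy -0.16
-142 [ 0.4926 -0.0756] dx -0.30 dy -0.21
-150 [ 0.4858 -0.0693] dx -0.27 dy -0.26
-158 [ 0.4796 -0.062 ] dx -0.25 dy -0.29
-166 [ 0.4738 -0.0541] dx -0.23 dy -0.32
-174 [ 0.468  -0.0456] dx -0.23 dy -0.34
-182 [ 0.4628 -0.0367] dx -0.21 dy -0.35
-190 [ 0.4591 -0.0276] dx -0.15 dy -0.36
-198 [ 0.4576 -0.0186] dx -0.06 dy -0.36
-206 [ 0.4583 -0.0096] dx 0.03 dy -0.36
-214 [ 0.4608 -0.001 ] dx 0.10 dy -0.35
-222 [0.4647 0.0072] dx 0.16 dy -0.33
-230 [0.4698 0.0148] dx 0.21 dy -0.31
-238 [0.476  0.0219] dx 0.25 dy -0.28
-246 [0.4831 0.0286] dx
[... 233 characters left out ...]
 dy -0.02
-302 [0.5438 0.0576] dx 0.35 dy 0.07
-310 [0.5521 0.0542] dx 0.33 dy 0.14
-318 [0.5598 0.0495] dx 0.31 dy 0.19
-326 [0.5669 0.0436] dx 0.28 dy 0.24
-334 [0.5733 0.0367] dx 0.26 dy 0.27
-342 [0.5793 0.0291] dx 0.24 dy 0.30
-350 [0.5851 0.0209] dx 0.23 dy 0.33
-358 [0.5907 0.0122] dx 0.22 dy 0.35
-366 [0.5953 0.0032] dx 0.19 dy 0.36
-374 [ 0.598  -0.0059] dx 0.11 dy 0.36
-382 [ 0.5983 -0.0149] dx 0.01 dy 0.36
-390 [ 0.5967 -0.0237] dx -0.07 dy 0.35
-398 [ 0.5934 -0.0322] dx -0.13 dy 0.34
-406 [ 0.5889 -0.0401] dx -0.18 dy 0.32
-414 [ 0.5832 -0.0474] dx -0.23 dy 0.29
-422 [ 0.5766 -0.0543] dx -0.27 dy 0.27
-430 [ 0.5691 -0.0609] dx -0.30 dy 0.26
-438 [ 0.561  -0.0677] dx -0.32 dy 0.27
```

View pics/scene2.png

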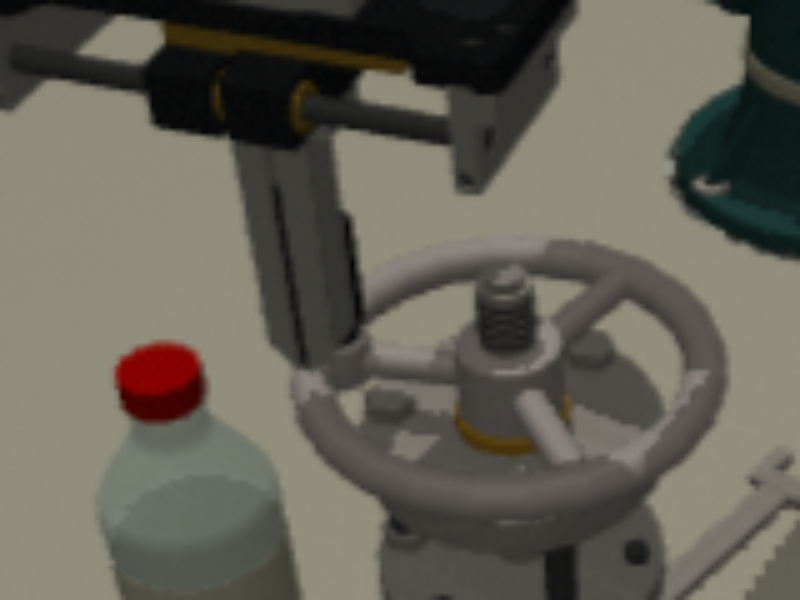

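The tip projects within 2 px of where it's seen, so the calibration holds. The handle sits directly behind the finger. Starting the push.

```bash
python3 -m inch '[{"grip":0,"dx":-0.3,"dy":0,"dz":0,"rx":0,"ry":0,"rz":0},{"grip":0,"dx":-0.3,"dy":0.05,"dz":0,"rx":0,"ry":0,"rz":0},{"grip":0,"dx":-0.34,"dy":0.25,"dz":0,"rx":0,"ry":0,"rz":0},{"grip":0,"dx":-0.36,"dy":0.27,"dz":0,"rx":0,"ry":0,"rz":0},{"grip":0,"dx":-0.36,"dy":0.2,"dz":0,"rx":0,"ry":0,"rz":0},{"grip":0,"dx":-0.36,"dy":0.1,"dz":0,"rx":0,"ry":0,"rz":0}]'
python3 - <<'E'
from plan import *
s=cams.snapshot("side"); cv2.imwrite("pics/side3.png",cv2.resize(s["frame"][90:210,200:360,::-1],None,fx=5,fy=5))
rows(range(-110,-110-80,-8))
E
```

```text
time: 7.1
tool_pos: [0.5245, -0.0908, 0.269]
ee_rot: [3.137, -0.012, -0.006]
wrist_force: [2.3, -0.3, -1.7]
width: 0.0005
-110 [ 0.5253 -0.0884] dx 0.09 dy -0.10
-118 [ 0.5165 -0.0877] dx -0.35 dy -0.03
-126 [ 0.508  -0.0851] dx -0.34 dy -0.10
-134 [ 0.5   -0.081] dx -0.32 dy -0.16
-142 [ 0.4926 -0.0756] dx -0.30 dy -0.21
-150 [ 0.4858 -0.0693] dx -0.27 dy -0.26
-158 [ 0.4796 -0.062 ] dx -0.25 dy -0.29
-166 [ 0.4738 -0.0541] dx -0.23 dy -0.32
-174 [ 0.468  -0.0456] dx -0.23 dy -0.34
-182 [ 0.4628 -0.0367] dx -0.21 dy -0.35
```

View pics/side3.png

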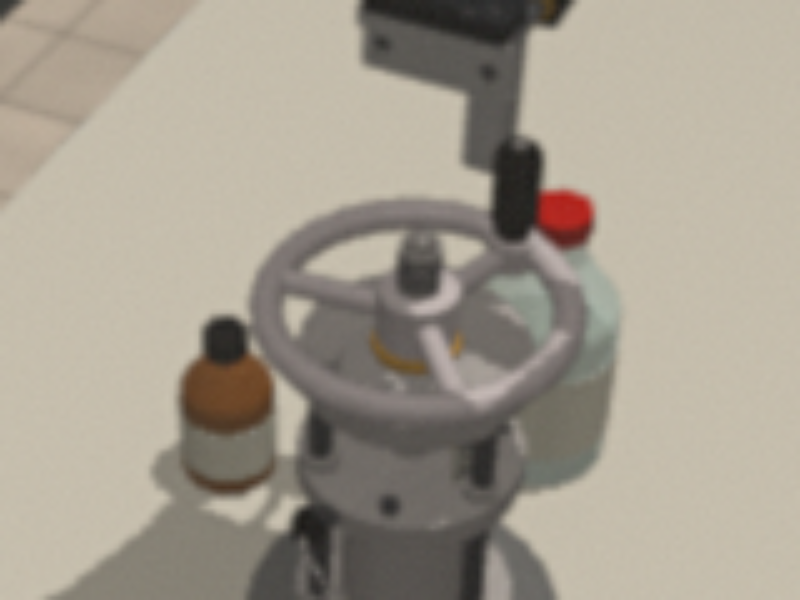

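The wheel is turning, with the handle now at (515,190) in the crop, and the push is about 2.3 N. Continuing.

```bash
python3 -m inch '[{"grip":0,"dx":-0.27,"dy":-0.1,"dz":0.1,"rx":0,"ry":0,"rz":0},{"grip":0,"dx":-0.34,"dy":-0.12,"dz":0,"rx":0,"ry":0,"rz":0},{"grip":0,"dx":-0.32,"dy":-0.17,"dz":0,"rx":0,"ry":0,"rz":0},{"grip":0,"dx":-0.3,"dy":-0.22,"dz":0,"rx":0,"ry":0,"rz":0},{"grip":0,"dx":-0.27,"dy":-0.26,"dz":0,"rx":0,"ry":0,"rz":0},{"grip":0,"dx":-0.25,"dy":-0.29,"dz":0,"rx":0,"ry":0,"rz":0}]'
python3 -c "
from plan import *
rows(range(-158,-250,-8)); print(robot.get_obs()['ee_rot'])"
```

```text
time: 7.9
tool_pos: [0.476, -0.0621, 0.2676]
ee_rot: [3.131, -0.011, -0.009]
wrist_force: [1.4, -2.7, 0.6]
width: 0.0001
-158 [ 0.4796 -0.062 ] dx 0.15 dy -0.00
-166 [ 0.4738 -0.0541] dx -0.23 dy -0.32
-174 [ 0.468  -0.0456] dx -0.23 dy -0.34
-182 [ 0.4628 -0.0367] dx -0.21 dy -0.35
-190 [ 0.4591 -0.0276] dx -0.15 dy -0.36
-198 [ 0.4576 -0.0186] dx -0.06 dy -0.36
-206 [ 0.4583 -0.0096] dx 0.03 dy -0.36
-214 [ 0.4608 -0.001 ] dx 0.10 dy -0.35
-222 [0.4647 0.0072] dx 0.16 dy -0.33
-230 [0.4698 0.0148] dx 0.21 dy -0.31
-238 [0.476  0.0219] dx 0.25 dy -0.28
-246 [0.4831 0.0286] dx 0.28 dy -0.27
[ 3.13132629 -0.01131655 -0.00894226]
```

```bash
python3 -m inch '[{"grip":0,"dx":-0.1,"dy":-0.32,"dz":0,"rx":0,"ry":-0.1,"rz":-0.1},{"grip":0,"dx":-0.21,"dy":-0.34,"dz":0.05,"rx":0,"ry":0,"rz":0},{"grip":0,"dx":-0.2,"dy":-0.35,"dz":0,"rx":0,"ry":0,"rz":0},{"grip":0,"dx":-0.14,"dy":-0.36,"dz":0,"rx":0,"ry":0,"rz":0},{"grip":0,"dx":-0.05,"dy":-0.36,"dz":0,"rx":0,"ry":0,"rz":0},{"grip":0,"dx":0.03,"dy":-0.36,"dz":0,"rx":0,"ry":0,"rz":0}]'
python3 - <<'E'
from plan import *
s=cams.snapshot("side"); cv2.imwrite("pics/side4.png",cv2.resize(s["frame"][90:210,200:360,::-1],None,fx=5,fy=5))
rows(range(-206,-290,-8))
print(robot.get_obs()["ee_rot"])
E
```

```text
time: 8.65
tool_pos: [0.4566, -0.0059, 0.2658]
ee_rot: [3.131, 0.0, 0.0]
wrist_force: [-1.2, -3.0, 1.7]
width: 0.0002
-206 [ 0.4583 -0.0096] dx 0.06 dy 0.20
-214 [ 0.4608 -0.001 ] dx 0.10 dy -0.35
-222 [0.4647 0.0072] dx 0.16 dy -0.33
-230 [0.4698 0.0148] dx 0.21 dy -0.31
-238 [0.476  0.0219] dx 0.25 dy -0.28
-246 [0.4831 0.0286] dx 0.28 dy -0.27
-254 [0.4909 0.0352] dx 0.31 dy -0.27
-262 [0.4993 0.0423] dx 0.34 dy -0.28
-270 [0.508  0.0495] dx 0.35 dy -0.29
-278 [0.5171 0.0555] dx 0.36 dy -0.24
-286 [0.5262 0.0588] dx 0.36 dy -0.13
[3.13312308e+00 1.04830857e-04 2.05400807e-03]
```

View pics/side4.png

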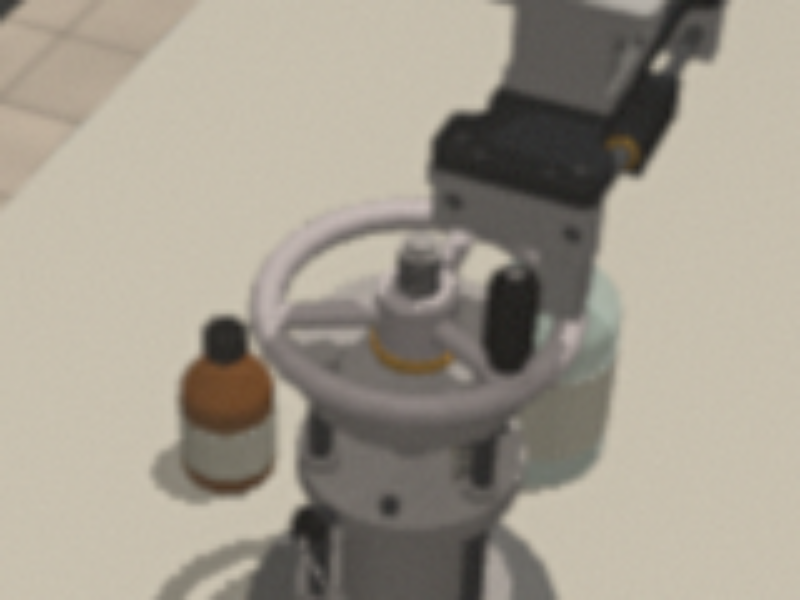

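The handle is at (512,318) in the crop, about halfway, still riding ahead of the finger.

```bash
python3 -m inch '[{"grip":0,"dx":0.16,"dy":-0.2,"dz":0,"rx":0.1,"ry":0,"rz":0},{"grip":0,"dx":0.16,"dy":-0.33,"dz":0,"rx":0,"ry":0,"rz":0},{"grip":0,"dx":0.21,"dy":-0.31,"dz":0,"rx":0,"ry":0,"rz":0},{"grip":0,"dx":0.25,"dy":-0.28,"dz":0,"rx":0,"ry":0,"rz":0},{"grip":0,"dx":0.28,"dy":-0.27,"dz":0,"rx":0,"ry":0,"rz":0}]'
python3 -c "
from plan import *
rows(range(-246,-320,-8)); print(robot.get_obs()['ee_rot'])"
```

```text
time: 9.32
tool_pos: [0.4834, 0.0339, 0.2651]
ee_rot: [-3.138, 0.005, 0.003]
wrist_force: [-3.2, -1.0, 2.0]
width: 0.0005
-246 [0.4831 0.0286] dx -0.01 dy 0.21
-254 [0.4909 0.0352] dx 0.31 dy -0.27
-262 [0.4993 0.0423] dx 0.34 dy -0.28
-270 [0.508  0.0495] dx 0.35 dy -0.29
-278 [0.5171 0.0555] dx 0.36 dy -0.24
-286 [0.5262 0.0588] dx 0.36 dy -0.13
-294 [0.5351 0.0593] dx 0.36 dy -0.02
-302 [0.5438 0.0576] dx 0.35 dy 0.07
-310 [0.5521 0.0542] dx 0.33 dy 0.14
-318 [0.5598 0.0495] dx 0.31 dy 0.19
[-3.13780082e+00  5.05536933e-03  3.07408277e-03]
```

```bash
python3 -m inch '[{"grip":0,"dx":0.31,"dy":-0.12,"dz":0,"rx":0,"ry":0,"rz":0},{"grip":0,"dx":0.34,"dy":-0.23,"dz":-0.03,"rx":0,"ry":0,"rz":0},{"grip":0,"dx":0.35,"dy":-0.26,"dz":0,"rx":0,"ry":0,"rz":0},{"grip":0,"dx":0.36,"dy":-0.22,"dz":0,"rx":0,"ry":0,"rz":0},{"grip":0,"dx":0.36,"dy":-0.12,"dz":0,"rx":0,"ry":0,"rz":0}]'
python3 - <<'E'
from plan import *
s=cams.snapshot("side"); cv2.imwrite("pics/side5.png",cv2.resize(s["frame"][90:210,200:360,::-1],None,fx=5,fy=5))
rows(range(-286,-360,-8))
print(robot.get_obs()["ee_rot"])
E
```

```text
time: 9.95
tool_pos: [0.5289, 0.0606, 0.2648]
ee_rot: [-3.136, 0.008, 0.004]
wrist_force: [-3.2, 0.5, 1.4]
width: 0.0007
-286 [0.5262 0.0588] dx -0.16 dy 0.08
-294 [0.5351 0.0593] dx 0.36 dy -0.02
-302 [0.5438 0.0576] dx 0.35 dy 0.07
-310 [0.5521 0.0542] dx 0.33 dy 0.14
-318 [0.5598 0.0495] dx 0.31 dy 0.19
-326 [0.5669 0.0436] dx 0.28 dy 0.24
-334 [0.5733 0.0367] dx 0.26 dy 0.27
-342 [0.5793 0.0291] dx 0.24 dy 0.30
-350 [0.5851 0.0209] dx 0.23 dy 0.33
-358 [0.5907 0.0122] dx 0.22 dy 0.35
[-3.13573431  0.00603801  0.00438183]
```

View pics/side5.png

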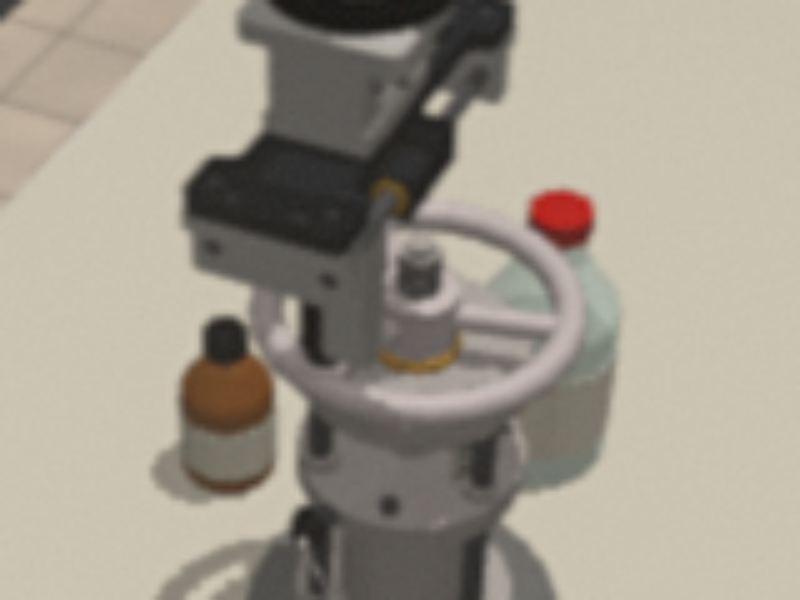

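The handle is now partly hidden behind the finger at (320,330) and is still being pushed. Continuing.

```bash
python3 -m inch '[{"grip":0,"dx":0.28,"dy":0.08,"dz":0,"rx":0,"ry":0,"rz":0},{"grip":0,"dx":0.33,"dy":0.07,"dz":-0.03,"rx":0,"ry":0,"rz":0},{"grip":0,"dx":0.31,"dy":0.14,"dz":0,"rx":0,"ry":0,"rz":0},{"grip":0,"dx":0.29,"dy":0.19,"dz":0,"rx":0,"ry":0,"rz":0},{"grip":0,"dx":0.27,"dy":0.24,"dz":0,"rx":0,"ry":0,"rz":0}]'
python3 -c "
from plan import *
rows(range(-326,-438,-8)); print(robot.get_obs()['ee_rot'])"
```

```text
time: 10.62
tool_pos: [0.5704, 0.0439, 0.2644]
ee_rot: [-3.132, 0.005, 0.007]
wrist_force: [-0.8, 2.5, 1.0]
width: 0.0008
-326 [0.5669 0.0436] dx -0.14 dy 0.01
-334 [0.5733 0.0367] dx 0.26 dy 0.27
-342 [0.5793 0.0291] dx 0.24 dy 0.30
-350 [0.5851 0.0209] dx 0.23 dy 0.33
-358 [0.5907 0.0122] dx 0.22 dy 0.35
-366 [0.5953 0.0032] dx 0.19 dy 0.36
-374 [ 0.598  -0.0059] dx 0.11 dy 0.36
-382 [ 0.5983 -0.0149] dx 0.01 dy 0.36
-390 [ 0.5967 -0.0237] dx -0.07 dy 0.35
-398 [ 0.5934 -0.0322] dx -0.13 dy 0.34
-406 [ 0.5889 -0.0401] dx -0.18 dy 0.32
-414 [ 0.5832 -0.0474] dx -0.23 dy 0.29
-422 [ 0.5766 -0.0543] dx -0.27 dy 0.27
-430 [ 0.5691 -0.0609] dx -0.30 dy 0.26
[-3.13176694  0.00468369  0.0066162 ]
```

```bash
python3 -m inch '[{"grip":0,"dx":0.16,"dy":0.27,"dz":0,"rx":-0.1,"ry":0,"rz":0},{"grip":0,"dx":0.22,"dy":0.3,"dz":-0.03,"rx":0,"ry":0,"rz":0},{"grip":0,"dx":0.21,"dy":0.33,"dz":0,"rx":0,"ry":0,"rz":0},{"grip":0,"dx":0.2,"dy":0.35,"dz":0,"rx":0,"ry":0,"rz":0}]'
python3 - <<'E'
from plan import *
for n in("side","scene"):
    s=cams.snapshot(n); cv2.imwrite(f"pics/{n}6.png",cv2.resize(s["frame"][90:210,180:340,::-1],None,fx=5,fy=5))
rows(range(-358,-438,-8))
print(robot.get_obs()["ee_rot"])
E
```

```text
time: 11.12
tool_pos: [0.5925, 0.0109, 0.2643]
ee_rot: [-3.14, 0.004, 0.007]
wrist_force: [-0.1, 3.4, 0.4]
width: -0.0001
-358 [0.5907 0.0122] dx -0.08 dy -0.11
-366 [0.5953 0.0032] dx 0.19 dy 0.36
-374 [ 0.598  -0.0059] dx 0.11 dy 0.36
-382 [ 0.5983 -0.0149] dx 0.01 dy 0.36
-390 [ 0.5967 -0.0237] dx -0.07 dy 0.35
-398 [ 0.5934 -0.0322] dx -0.13 dy 0.34
-406 [ 0.5889 -0.0401] dx -0.18 dy 0.32
-414 [ 0.5832 -0.0474] dx -0.23 dy 0.29
-422 [ 0.5766 -0.0543] dx -0.27 dy 0.27
-430 [ 0.5691 -0.0609] dx -0.30 dy 0.26
[3.14058889 0.00385962 0.00468429]
```

View pics/scene6.png

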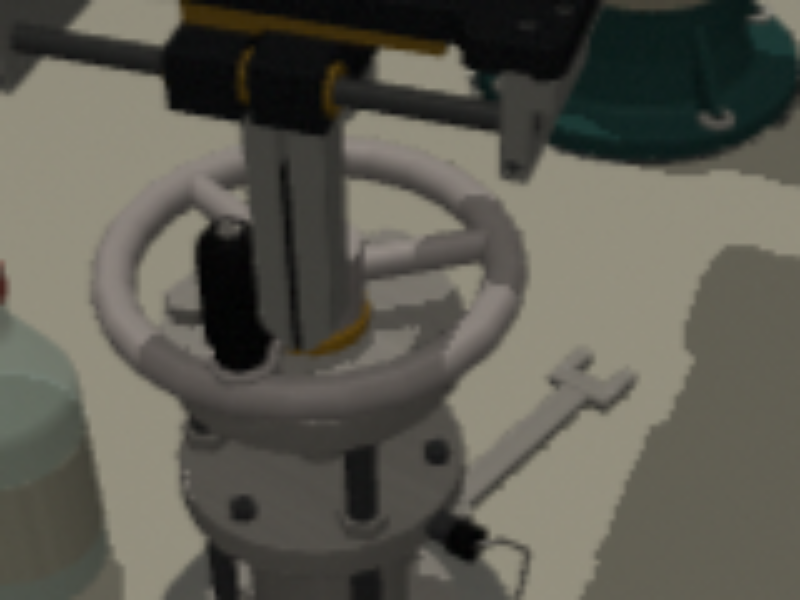

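The handle is at (235,295) in the scene crop, just ahead of the finger and roughly 75–80° short of its start. I'll push on, stop short and measure.

```bash
python3 -m inch '[{"grip":0,"dx":0.12,"dy":0.3,"dz":0,"rx":0,"ry":0,"rz":0},{"grip":0,"dx":0.1,"dy":0.36,"dz":-0.03,"rx":0,"ry":0,"rz":0},{"grip":0,"dx":0.01,"dy":0.36,"dz":0,"rx":0,"ry":0,"rz":0},{"grip":0,"dx":-0.07,"dy":0.35,"dz":0,"rx":0,"ry":0,"rz":0},{"grip":0,"dx":-0.13,"dy":0.33,"dz":0,"rx":0,"ry":0,"rz":0},{"grip":0,"dx":-0.18,"dy":0.3,"dz":0,"rx":0,"ry":0,"rz":0}]'
python3 - <<'E'
from plan import *
for n in("side","scene"):
    s=cams.snapshot(n); cv2.imwrite(f"pics/{n}7.png",cv2.resize(s["frame"][90:210,180:340,::-1],None,fx=5,fy=5)); 
rows(range(-406,-440,-4))
print(robot.get_obs()["ee_rot"])
E
```

```text
time: 11.98
tool_pos: [0.5898, -0.0432, 0.2647]
ee_rot: [3.142, 0.002, 0.006]
wrist_force: [1.8, 2.5, -2.1]
width: 0.0002
-406 [ 0.5889 -0.0401] dx -0.01 dy -0.17
-410 [ 0.5862 -0.0438] dx -0.11 dy 0.15
-414 [ 0.5832 -0.0474] dx -0.12 dy 0.14
-418 [ 0.58   -0.0509] dx -0.13 dy 0.14
-422 [ 0.5766 -0.0543] dx -0.14 dy 0.13
-426 [ 0.5729 -0.0576] dx -0.15 dy 0.13
-430 [ 0.5691 -0.0609] dx -0.15 dy 0.13
-434 [ 0.5651 -0.0642] dx -0.16 dy 0.13
-438 [ 0.561  -0.0677] dx -0.17 dy 0.14
[3.13988289e+00 3.11866732e-03 3.89619957e-03]
```

View pics/scene7.png

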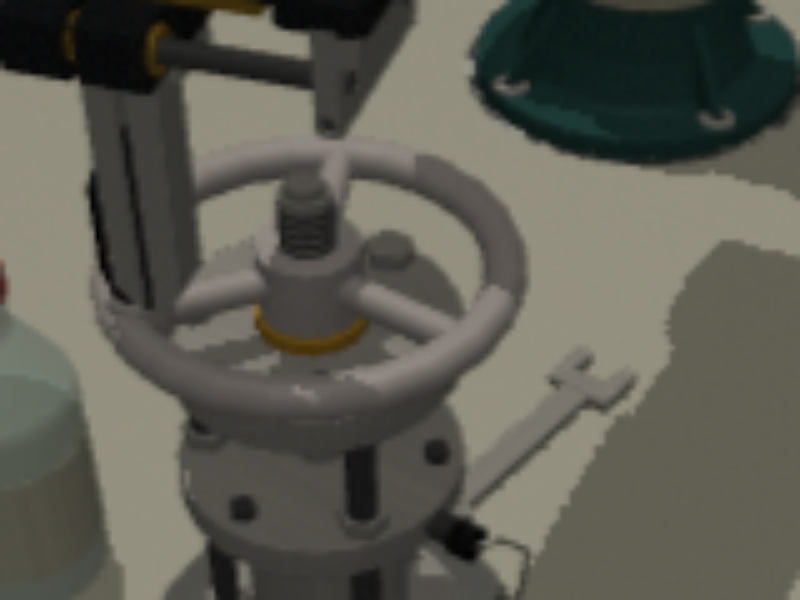

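View pics/side7.png

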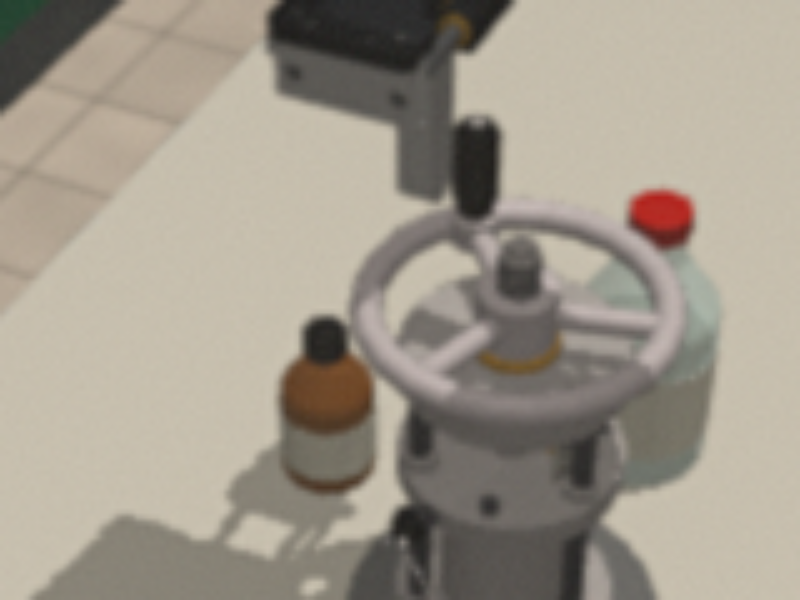

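The side view shows the handle clearly, at about (277,123) full-frame, so I'll compare it there with the start picture.

```bash
cat > ang.py <<'E'
from plan import *
from scipy.optimize import brentq
def dark(f):
    g=f.max(2).astype(np.uint8); m=(g<75).astype(np.uint8); m[:, :262]=0; m[:,302:]=0; m[:108]=0; m[140:]=0
    n,l,st,ce=cv2.connectedComponentsWithStats(m)
    # component best matching handle size
    k=max(range(1,n),key=lambda i:st[i,4] if st[i,3]<26 and st[i,2]<16 else 0)
    return ce[k],st[k]
def ang(s,x):
    g=lambda a:proj(s,[c[0]+.064*np.cos(a),c[1]+.064*np.sin(a),.26])[0]-x
    return np.degrees(brentq(g,-1.9,-.6))
if __name__=="__main__":
    f0=np.load("pics/side.npy"); s=cams.snapshot("side")
    a=dark(f0);b=dark(s["frame"]); print(a,b)
    x,y=ang(s,a[0][0]),ang(s,b[0][0]); print("start %.1f now %.1f to go %.1f"%(x,y,y-x))
    rows(-np.arange(406,439,4.)); print(robot.get_obs()["time"])
E
python3 ang.py
```

```text
(array([289.36956522, 123.30434783]), array([286, 114,   8,  20, 138], dtype=int32)) (array([275.30263158, 123.20394737]), array([271, 114,  10,  20, 152], dtype=int32))
start -78.8 now -48.2 to go 30.6
-406.0 [ 0.5889 -0.0401] dx -0.01 dy -0.15
-410.0 [ 0.5862 -0.0438] dx -0.11 dy 0.15
-414.0 [ 0.5832 -0.0474] dx -0.12 dy 0.14
-418.0 [ 0.58   -0.0509] dx -0.13 dy 0.14
-422.0 [ 0.5766 -0.0543] dx -0.14 dy 0.13
-426.0 [ 0.5729 -0.0576] dx -0.15 dy 0.13
-430.0 [ 0.5691 -0.0609] dx -0.15 dy 0.13
-434.0 [ 0.5651 -0.0642] dx -0.16 dy 0.13
-438.0 [ 0.561  -0.0677] dx -0.17 dy 0.14
12.125
```

```bash
python3 -m inch '[{"grip":0,"dx":-0.16,"dy":0.08,"dz":0,"rx":0,"ry":0,"rz":0},{"grip":0,"dx":-0.13,"dy":0.14,"dz":0,"rx":0,"ry":0,"rz":0},{"grip":0,"dx":-0.14,"dy":0.13,"dz":0,"rx":0,"ry":0,"rz":0},{"grip":0,"dx":-0.14,"dy":0.13,"dz":0,"rx":0,"ry":0,"rz":0},{"grip":0,"dx":0,"dy":0,"dz":0,"rx":0,"ry":0,"rz":0}]'; python3 ang.py
```

```text
time: 12.75
tool_pos: [0.5744, -0.0561, 0.2652]
ee_rot: [3.14, 0.001, 0.005]
wrist_force: [0.7, -0.2, -0.7]
width: 0.0003
(array([289.36956522, 123.30434783]), array([286, 114,   8,  20, 138], dtype=int32)) (array([282.9869281 , 122.66013072]), array([278, 114,  10,  19, 153], dtype=int32))
start -78.8 now -65.0 to go 13.8
-406.0 [ 0.5889 -0.0401] dx 0.57 dy -0.64
-410.0 [ 0.5862 -0.0438] dx -0.11 dy 0.15
-414.0 [ 0.5832 -0.0474] dx -0.12 dy 0.14
-418.0 [ 0.58   -0.0509] dx -0.13 dy 0.14
-422.0 [ 0.5766 -0.0543] dx -0.14 dy 0.13
-426.0 [ 0.5729 -0.0576] dx -0.15 dy 0.13
-430.0 [ 0.5691 -0.0609] dx -0.15 dy 0.13
-434.0 [ 0.5651 -0.0642] dx -0.16 dy 0.13
-438.0 [ 0.561  -0.0677] dx -0.17 dy 0.14
12.8
```

```bash
python3 -m inch '[{"grip":0,"dx":-0.15,"dy":0.13,"dz":0,"rx":0,"ry":0,"rz":0},{"grip":0,"dx":-0.15,"dy":0.13,"dz":0,"rx":0,"ry":0,"rz":0},{"grip":0,"dx":-0.08,"dy":0.07,"dz":0,"rx":0,"ry":0,"rz":0},{"grip":0,"dx":0,"dy":0,"dz":0,"rx":0,"ry":0,"rz":0}]'; python3 ang.py |head -2
```

```text
time: 13.3
tool_pos: [0.5649, -0.0654, 0.2653]
ee_rot: [3.139, 0.0, 0.005]
wrist_force: [2.7, 0.6, -0.8]
width: 0.0006
(array([289.36956522, 123.30434783]), array([286, 114,   8,  20, 138], dtype=int32)) (array([287.68944099, 122.73913043]), array([283, 114,  10,  19, 161], dtype=int32))
start -78.8 now -75.1 to go 3.7
```

About 4° to go by this measure, but the blob width has changed with the finger's shadow. I'll compare the pictures directly.

```bash
cat > cmp.py <<'E'
from plan import *
import sys
f0=np.load("pics/side.npy"); s=cams.snapshot("side"); f1=s["frame"]
sl=(slice(105,180),slice(245,320))
k=lambda f:cv2.resize(f[sl][...,::-1],None,fx=5,fy=5,interpolation=cv2.INTER_CUBIC)
a,b=k(f0),k(f1)
for im in(a,b):
    for x in range(0,375,50): cv2.line(im,(x,0),(x,4),(0,0,255),1)
cv2.imwrite(sys.argv[1],np.hstack([a,b]))
for r in(118,122,126): print(r,f0[r,280:300].mean(1).astype(int),"\n   ",f1[r,280:300].mean(1).astype(int))
E
python3 cmp.py pics/cmp1.png
```

```text
118 [186 188 187 191 181 113  47  37  42  44  41  41  40  36  87 169 191 189
 186 187] 
    [ 85  83  84  70  47  34  36  37  37  35  38  34  36  92 168 189 189 184
 186 185]
122 [188 188 189 187 160  95  45  39  40  41  41  44  38  42  95 172 190 188
 188 186] 
    [ 82  84  80  65  42  36  35  37  38  37  37  32  46 109 173 189 187 186
 186 186]
126 [187 188 189 186 149  84  44  40  42  41  42  40  39  57 121 176 188 188
 187 189] 
    [ 83 106 141 107  54  31  37  38  37  37  34  29  67 139 181 187 186 186
 186 187]
```

View pics/cmp1.png

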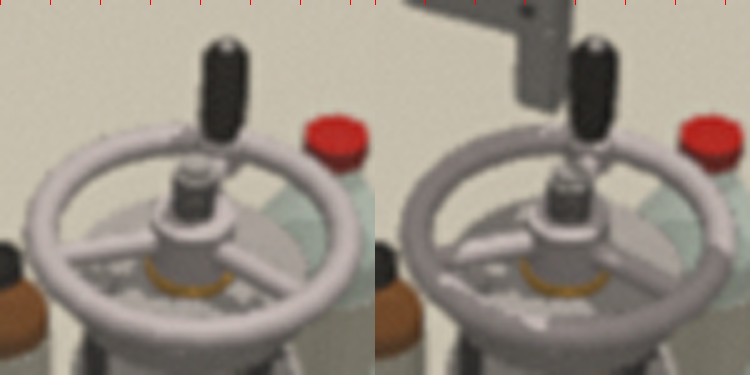

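From the right edge of the handle, it's about 1.15 px short, roughly 2.5°. A small nudge should close it.

```bash
python3 -m inch '[{"grip":0,"dx":-0.08,"dy":0.06,"dz":0,"rx":0,"ry":0,"rz":0},{"grip":0,"dx":0,"dy":0,"dz":0,"rx":0,"ry":0,"rz":0}]'; python3 cmp.py pics/cmp2.png
```

```text
time: 13.65
tool_pos: [0.5629, -0.067, 0.2654]
ee_rot: [3.139, 0.0, 0.005]
wrist_force: [0.5, -0.2, -0.0]
width: 0.0001
118 [186 188 187 191 181 113  47  37  42  44  41  41  40  36  87 169 191 189
 186 187] 
    [ 86  82  85  84  69  43  36  37  38  38  37  37  35  37  95 169 189 186
 185 186]
122 [188 188 189 187 160  95  45  39  40  41  41  44  38  42  95 172 190 188
 188 186] 
    [ 87  85  83  82  65  43  35  39  34  39  36  35  33  54 119 174 189 186
 186 185]
126 [187 188 189 186 149  84  44  40  42  41  42  40  39  57 121 176 188 188
 187 189] 
    [ 92  78 104 143 103  51  34  34  36  38  39  34  28  72 145 181 187 186
 186 187]
```

Now within about 0.3 px, roughly 0.5°. I'll back straight off and up, then check both views unobstructed.

```bash
python3 -m inch '[{"grip":0,"dx":0.6,"dy":-0.3,"dz":0,"rx":0,"ry":0,"rz":0},{"grip":0,"dx":0.6,"dy":-0.3,"dz":0,"rx":0,"ry":0,"rz":0},{"grip":0,"dx":0.5,"dy":0,"dz":-0.8,"rx":0,"ry":0,"rz":0},{"grip":0,"dx":0.5,"dy":0,"dz":-1,"rx":0,"ry":0,"rz":0},{"grip":0,"dx":0.5,"dy":0,"dz":-1,"rx":0,"ry":0,"rz":0},{"grip":0,"dx":0.5,"dy":0,"dz":-1,"rx":0,"ry":0,"rz":0},{"grip":0,"dx":0,"dy":0,"dz":-1,"rx":0,"ry":0,"rz":0},{"grip":0,"dx":0,"dy":0,"dz":0,"rx":0,"ry":0,"rz":0}]'; python3 cmp.py pics/cmp3.png; python3 - <<'E'
from plan import *
s=cams.snapshot("scene"); f0=np.load("pics/scene.npy");f1=s["frame"]
k=lambda f:cv2.resize(f[100:180,170:250][...,::-1],None,fx=5,fy=5,interpolation=cv2.INTER_CUBIC)
cv2.imwrite("pics/cmp3s.png",np.hstack([k(f0),k(f1)]))
for r in(115,120,125,130): print(r,f0[r,194:216].mean(1).astype(int),"\n   ",f1[r,194:216].mean(1).astype(int))
for x in (203,206): print(x,f0[106:146,x].mean(1).astype(int),"\n   ",f1[106:146,x].mean(1).astype(int))
E
```

```text
time: 14.7
tool_pos: [0.6485, -0.0464, 0.3855]
ee_rot: [3.141, 0.009, 0.007]
wrist_force: [0.4, 0.8, -0.6]
width: 0.0004
118 [186 188 187 191 181 113  47  37  42  44  41  41  40  36  87 169 191 189
 186 187] 
    [185 183 184 183 150  90  41  40  40  42  41  42  38  41  92 166 186 185
 183 184]
122 [188 188 189 187 160  95  45  39  40  41  41  44  38  42  95 172 190 188
 188 186] 
    [182 184 187 180 130  67  39  38  40  40  38  37  38  56 117 170 185 183
 183 184]
126 [187 188 189 186 149  84  44  40  42  41  42  40  39  57 121 176 188 188
 187 189] 
    [183 184 185 177 118  53  38  38  42  40  42  38  37  72 145 179 184 183
 183 183]
115 [122 122 112  57   6   5   8   8   8  12  11  10   6   7   4   6  64 122
 123 122 123 122] 
    [130 130 118  62   6   7  11  13  12  12  12  10   7   8   6  20  77 130
 130 130 130 130]
120 [122 122 122 107   5   4   2   2   4   4   4   3   4   2   3   6  30  82
 122 122 122 122] 
    [131 131 129 111   4   4   5   4   2   3   2   4   7   2   3   4  33  87
 131 130 131 130]
125 [ 80  81  80  80  67   1   3   4   2   4   3   4   2   3   5   2   3
[... 260 characters left out ...]
   1  11
  55  94  83  71]
203 [122 123 122 123  82  99 100  41  11  12   7   7   4   2   4   2   3   3
   5   4   3   1   3   3   1   3   3   4   1   3   3   2  32  72  73  69
  76  75 103 112] 
    [131 130 130 130  94 106 108  77  26  12   9   8   6   5   3   3   5   3
   5   3   2   6   3   4   6   4   3   4   5   2   3   4   5  73  84  70
  78  80  79 117]
206 [122 123 123 122  68  19   8   9   8   6   5   4   1   3   4   3   5   4
   4   2   5   4   4   3   2   3   5   4   2   1   3   2   3  37  78  64
  60  59  60  55] 
    [131 131 130 131 111  42  10  10   7   7   6   4   5   2   7   4   7   3
   3   5   3   2   4   3   4   6   4   1   2   2   4   3   3   8  81  76
  65  63  64  59]
```

View pics/cmp3.png

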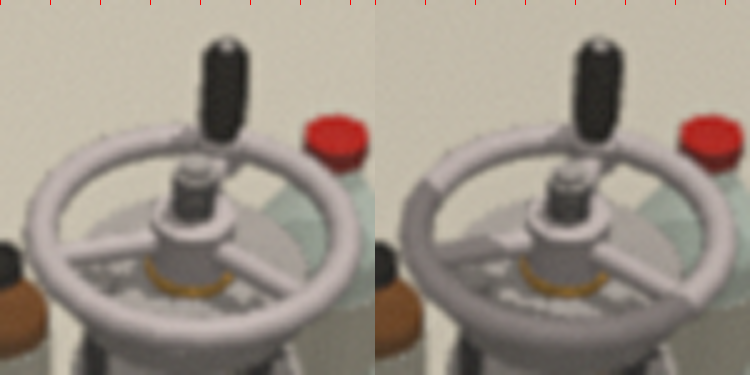

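View pics/cmp3s.png

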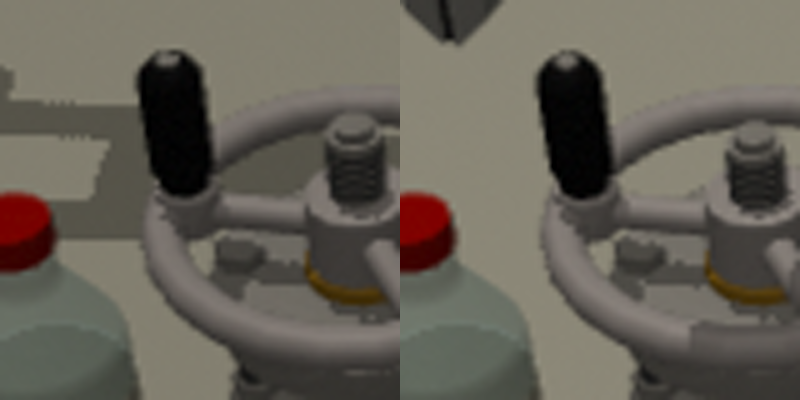

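Both views agree that the handle stands about 0.35–0.4 px (roughly 0.8°, 1 mm) short of its start and not past it. I'll check the other objects, then hand in.

```bash
python3 - <<'E'
from h import *
for n in("scene","side"):
    s=cams.snapshot(n)
    cv2.imwrite(f"pics/{n}9.png",s["frame"][...,::-1])
    g=lambda f:cv2.cvtColor(f,cv2.COLOR_RGB2GRAY)
    f0=g(np.load(f"pics/{n}.npy"));f1=g(s["frame"])
    W=dict(scene=dict(bottle=(160,140,202,212),amber=(172,228,208,275),beaker=(295,230,335,280),wrench=(270,155,312,200)),
           side=dict(bottle=(298,128,326,186),amber=(234,152,257,189),beaker=(208,217,242,258),wrench=(304,224,360,268)))[n]
    for q,(a,b,c,d) in W.items():
        r=cv2.matchTemplate(f1[b-5:d+5,a-5:c+5],f0[b:d,a:c],cv2.TM_CCOEFF_NORMED)
        _,v,_,l=cv2.minMaxLoc(r); print(n,q,"shift px",l[0]-5,l[1]-5,round(v,2))
E
```

```text
scene bottle shift px 0 0 0.94
scene amber shift px 0 0 1.0
scene beaker shift px 0 0 0.72
scene wrench shift px 0 0 0.67
side bottle shift px 0 0 0.97
side amber shift px 0 0 0.97
side beaker shift px 0 0 0.64
side wrench shift px 0 0 0.61
```

View pics/scene9.png

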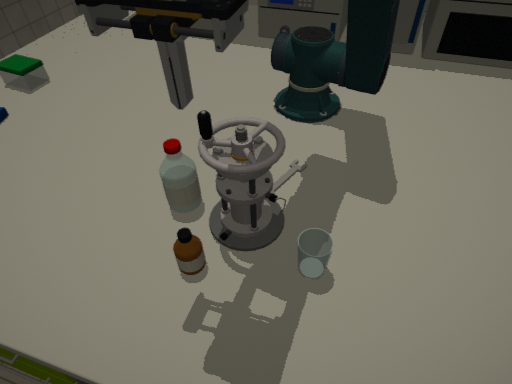

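The bottles, beaker and wrench stand where they were (zero shift in both views; the lower match scores come from shadows). The gripper is up and clear at (178,75). Handing in.

```bash
python3 -c "
from bench import robot
print(robot.close_job(), robot.get_obs()['time'])"
```

```text
the job is handed in; nothing more can be done
the job is handed in; nothing more can be done
```

I pushed the hand wheel clockwise through one full turn by its handle, using the shut fingertips, then backed off, lifted clear and handed the job in. The clock stood at about 15 s when I handed in, and the push readings were about 2–4 N.

- **Handle position:** compared with the start pictures, both cameras put the handle about 0.35–0.4 px short of its starting point, roughly 0.8° or 1 mm. It is not wound past that point. I left it there rather than risk overshooting with another nudge.
- **Disagreement:** just before the last nudge, an automatic dark-patch measurement read 3.7° to go, while the handle's edges gave about 2.5°. The finger's shadow had widened the dark patch, so I trusted the edges, and the clear views after lifting off bore that out.
- **Other objects:** the bottles, beaker and wrench showed no shift in either camera. Match scores for the beaker and wrench were only 0.61–0.72, which I put down to the arm's changed shadows.
- **Clearance:** the tool finished about 85 mm above the top of the handle, touching nothing.

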